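Roll a calibration-gas cylinder up its bench cradle until it latches

ROBOT

A 7-joint arm with a two-finger parallel gripper is mounted at the origin on the work surface; the furniture and walls round the work are solid. World frame = base frame: x ahead of the robot, y to its left, z up, the work surface at z = 0. Lengths are in m, angles in rad, forces in N, time in s.
With the tool pointing down it reaches from about 0.4 to 0.85 m from the base axis. Payload 4.5 kg.
Tool frame: the origin (TCP) lies on the centre line of the jaws, within the pads' length; the fingertips stand 17 mm ahead of it and the grasp point (between the pads) lies 2 mm behind it (r.tip_reach is the distance from the TCP to the fingertips, in m); z points along the fingers, y is the line along which they close (so a half turn about z gives the same grasp; the last joint's range is limited). The gripper opens to 88 mm and grips with 3 to 60 N. Pads are 18 mm wide; open, the fingers measure 123 mm over their backs; the gripper's body (75 mm by 187 mm) begins 45 mm behind the grasp point.
Start: joints at [-1.303, 0.689, -0.195, 1.565, 0.157, 0.902, -0.215], TCP at [0.145, 0.608, 0.256] pointing down, gripper open.
Joint ranges: [-3.01, 3.01], [-0.46, 2.08], [-1.47, 1.51], [0.13, 2.56], [-1, 4.14], [0.04, 2.09], [-2.66, 2.66]. Speed limits (rad/s): [2.57, 2.57, 3.14, 3.14, 3.14, 3.14, 3.14].

INTERFACE

Orientations are given as a unit quaternion [x, y, z, w].
In Python, from plant import r gives the robot as it stands.
- The arm moves only by the tool step_arm, never from a script. Its argument "steps" is a list of rows, each a list of 7 numbers: the shift along the tool's x, y, z in cm, then the turn, a rotation vector about the tool's x, y, z in degrees, then the gripper's target within -1 to 1 (shut at 1, half-way at 0, fully open at -1). A call has 1 to 8 rows; each row shifts and turns the commanded pose from where the row before left it, along the tool's axes as they then stand; what a row does not reach is not made up. A row lasts 1/8 s, in which the tool goes at most 62.5 mm and 10.7 degrees, less where a joint would pass 70% of its speed; a pose out of reach is approached as far as the arm can. A call with a gripper value outside its range is refused whole. The fingers move at their own pace and stop on an object; "force" is the grip in N (left out, the last holds). Time passes only in rows, so rows that do not move let the fingers close. It gives the time, the measured TCP pose, the force, the opening and the grip force at its end, in the units of the state.
- r.get_state(): the state, without advancing time (a new reading comes with each control period).
- r.snapshot(name): name is "scene" or "top" or "wrist"; returns a dict with "pixels" (420x560x3 uint8, red, green, blue), "fx", "fy", "cx", "cy" (pixels), "cam_to_world" (4x4, takes a point from camera to world coordinates). Camera axes: x right, y down, z forward; pixel columns grow to the right and rows downward; lengths in m; the calibration is good to about 2 mm. A picture is of the moment at which its call begins. There is no depth.
- r.finish_job(): hands the job in; it is judged then, once.
The state is a dict: "clock": time; "q": joint angles; "qd": joint speeds; "joint_torque": joint torques, N m; "tool_pos": TCP position; "eef_rot": TCP orientation; "contact_force": force on the tool from outside, world axes, zero at the start; "moment": the same for the moment, N m; "opening": opening from 0.0 (shut) to 1.0 (fully open); "finger_force": force on a finger pad.
Only numpy, scipy, OpenCV 4.12 (cv2) and the standard library are available. Lean on these libraries where they do the work, as an engineer would, in place of code of your own. Each camera call takes 0.05 s, during which the arm holds its last target. There are 200 camera calls.

TASK

Secure the small gas cylinder in its bench cradle: without lifting it, roll it up the sloping bed by pushing its side, under the two hooks, and press it gently against the sprung buffer until both hooks have dropped fully down in front of it. Do not ram it past that point, and let go of it so that the hooks alone keep it from rolling back; leave everything else on the bench where it is.

Things in the scene. Friction and masses are not known exactly. Their poses are not given: they have to be found in the camera images.
- cradle: Fixed metal cradle, 260 x 215 mm. Origin: underside centre, on the worktop; x up the slope (away from the robot), y left, along the lying cylinder, z up. Bed rises 4 degrees to +x, its surface 32 mm over the worktop at x = 0. Side guides at y = +/-95 mm stand 14 mm above it; two black chocks at x = -104 mm, 9 mm high, at y = +/-(69 to 91) mm; the front is open between them.
- bed_start (a point): Point of the bed surface right under the cylinder's starting place: cradle x = -80 mm, y = 0, 26 mm over the worktop. The cylinder is rolled from here to the stop head.
- bed_stop (a point): Point of the bed surface at cradle x = 70 mm, y = 0: the nearest place of the sprung buffer face. The stop head (grey block, 116 mm wide, 36 mm high, two black knobs) that carries buffer and hooks is clamped 0 to 16 mm beyond this point, to suit the hose; its setting is not reported. The buffer bar (96 mm wide, 25 mm above the bed) yields from about 4.5 N at 1.8 N/mm and is solid after 5 mm.
- gas_cylinder: Loose, slippery aluminium gas cylinder, brass valve at +y, lying across the bed against the chocks; 0.28 to 0.46 kg. Body 50 mm in diameter, 170 mm long; origin on its axis at mid-length, y along the axis (x, z turn as it rolls). Rolls back if let go before the hooks. Never push it with over 18 N. Latched, its axis is 23 to 24 mm in front of the free buffer face: cradle x = 46 to 63 mm.
- latch (a joint): Angle of the twin-hook latch, rad: 0 = hooks down, about 0.4 as the cylinder passes. Steel hooks 72 mm either side of the middle reach over the cylinder from the head. Their sloping noses start 90 mm before the buffer, top 65 mm above the bed; the cylinder lifts them itself (2 to 6 N of push), then must push the buffer in 2 to 4 mm (8 to 13 N with friction) before they drop.
- port_nut: Grey plastic pipe nut, 24 x 27 x 24 mm, a bystander at the left of the cradle; origin under its centre
- hex_key: Black hex key, 31 x 83 x 6 mm, lying left of the cradle, nearer the robot; a bystander; origin under its centre
- vial: Brown glass vial with black cap, 23 mm in diameter, 51 mm high, standing at the right of the cradle; a bystander; origin under its centre
- filter: White round vent filter, 51 mm in diameter, 20 mm high, some way left of the cradle; a bystander; origin under its centre
- timer: White bench timer, 64 x 64 x 18 mm, further left; a bystander; origin under its centre
- beaker: Clear beaker, 54 mm in diameter, 67 mm high, further left; a bystander; origin under its centre
Things that resemble listed ones, but are neither listed nor needed, are in the scene too. What is shaped like the gas_cylinder but brown is not meant.

How it is judged:
By the outcome, as a careful person would: the job done as asked, in the order asked, and still so for the second after the job is handed in, with the robot touching nothing.
It also fails if it takes over 48 s, if anything falls off the work surface, if the arm or the gripper's body presses on something with over 40 N, if the wrist force passes 120 N, or if a joint passes its speed limit or range.

## Working session

There is one attempt and no reset: what is moved stays moved. The work goes in short steps, Python scripts to look and compute and a tool call to move; the robot and the scene stay as the last step left them, time stands still between calls to the robot, and variables do not carry over. Pictures are saved under pics/ and viewed, at most 10 in all, crops included, and the job is handed in when it is done.

Besides the shell and the picture viewer there is one more tool, called after "Call:" by a JSON object that holds its "op" and its "data", one argument or row to a line. step_arm: Moves the arm, as the interface text tells. Its arguments: {"type":"object","properties":{"steps":{"type":"array","items":{"type":"array","items":{"type":"number"}}},"force":{"type":"number"}},"required":["steps"]}

```bash
mkdir -p pics; ls
cat > h.py <<'E'
from plant import r
import numpy as np, cv2
def snap(n,f):
    s=r.snapshot(n); cv2.imwrite(f'pics/{f}.png',cv2.cvtColor(s['pixels'],cv2.COLOR_RGB2BGR)); np.savez(f'pics/{f}.npz',**s); return s
def ray(s,u,v,z):
    d=np.array([(u-s['cx'])/s['fx'],(v-s['cy'])/s['fy'],1.]);T=s['cam_to_world'];d=T[:3,:3]@d;o=T[:3,3];return o+d*(z-o[2])/d[2]
def proj(s,p):
    T=s['cam_to_world'];c=T[:3,:3].T@(np.array(p)-T[:3,3]);return s['fx']*c[0]/c[2]+s['cx'],s['fy']*c[1]/c[2]+s['cy']
E
python3 - <<'E'
from h import *
for n in('top','scene'):
    s=snap(n,n+'0');print(n,s['cam_to_world'].round(3).tolist(),s['fx'],s['cx'],s['cy'])
print(r.get_state())
E
```

```text
pics
top [[0.001, -0.992, 0.123, 0.271], [-1.0, -0.003, -0.017, 0.094], [0.017, -0.123, -0.992, 1.666], [0.0, 0.0, 0.0, 1.0]] 533.6710296982327 281.47463775394743 209.7108610439818
scene [[-0.775, -0.447, 0.446, -0.15], [-0.632, 0.538, -0.558, 0.87], [0.009, -0.714, -0.7, 1.052], [0.0, 0.0, 0.0, 1.0]] 432.08893049049004 284.56609236667674 209.93346099834625
{'clock': 0.1, 'q': array([-1.30317596,  0.6899105 , -0.19447889,  1.56623235,  0.15730857,
        0.90251559, -0.21510094]), 'qd': array([ 0.00159629, -0.00215868, -0.00222914, -0.00198752, -0.0003457 ,
        0.00129357, -0.00095691]), 'joint_torque': array([-3.20176739e-03, -5.28510618e+01, -1.27168212e+00, -1.53840262e+01,
       -5.26085962e-02,  1.93542532e-03,  4.19169646e-05]), 'tool_pos': array([0.14474917, 0.60744945, 0.25498474]), 'eef_rot': array([ 1.16620187e-01,  9.93176232e-01, -8.38264972e-04, -1.99339076e-05]), 'contact_force': array([ 0.14373419, -0.88611348,  0.31984332]), 'moment': array([-0.02552042,  0.04015454,  0.05965224]), 'finger_force': 0.0, 'opening': 0.9986638531297712}
```

View pics/top0.png

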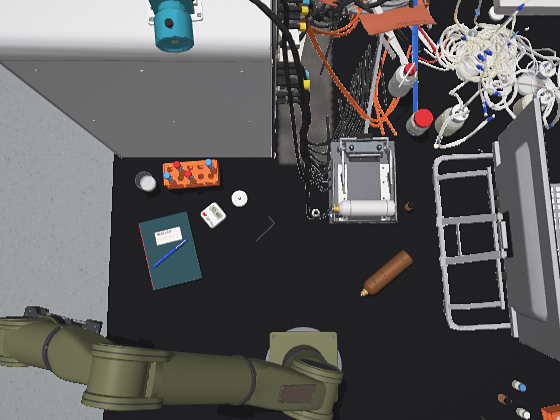

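View pics/scene0.png

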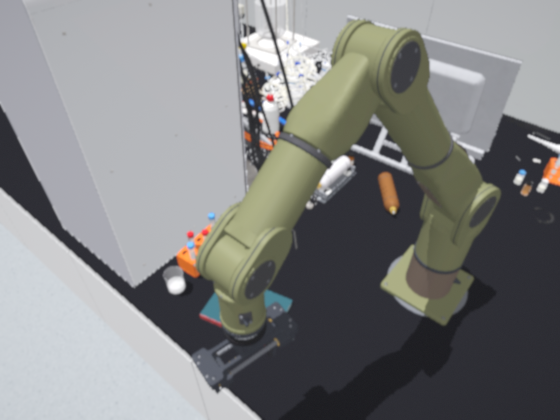

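The top view shows the cradle at about (331-397, 138-222), with the cylinder at (365,208) and its brass valve on the left. The brown decoy is at (388,272). I'll enlarge the cradle.

Run:
```python
from h import *
s=r.snapshot('top');im=cv2.cvtColor(s['pixels'],cv2.COLOR_RGB2BGR)
c=im[130:230,300:420];cv2.imwrite('pics/crop.png',cv2.resize(c,None,fx=6,fy=6,interpolation=cv2.INTER_CUBIC))
for n,u,v,z in(('BL',330,222,.0),('BR',397,222,0.),('TL',332,139,.05),('TR',394,139,.05),('cylL',341,208,.05),('cylR',395,208,.05)):print(n,ray(s,u,v,z).round(3))
```

```text
BL [ 0.44  -0.086  0.   ]
BR [ 0.441 -0.298  0.   ]
TL [ 0.694 -0.09   0.05 ]
TR [ 0.695 -0.283  0.05 ]
cylL [ 0.478 -0.115  0.05 ]
cylR [ 0.479 -0.281  0.05 ]
```

View pics/crop.png

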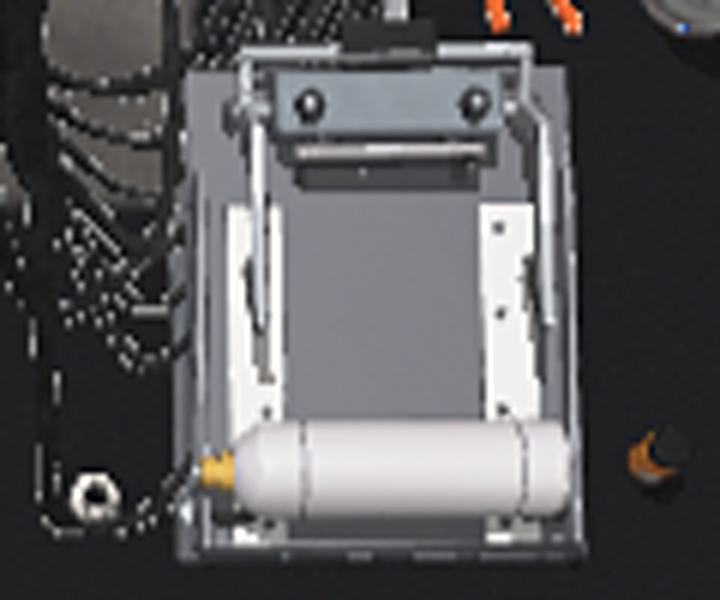

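The crop (6x, offset 300,130) shows the cylinder body at crop u 235-570, v 420-517. The buffer bar is at v≈150, the head at v 72-135 and the hook noses near (262,330) and (548,330). The whole cradle is nearly axis-aligned, yaw about +1°. Next I'll fit the pose.

Run:
```python
from h import *
from scipy.optimize import least_squares
s=dict(np.load('pics/top0.npz'))
t4=np.tan(np.radians(4));bed=lambda x:.032+x*t4
C=[((-.130,.1075,.0),(180,560)),((-.130,-.1075,0.),(585,553)),((-.080,.085,bed(-.08)+.025),(235,468)),((-.080,-.085,bed(-.08)+.025),(571,467))]
H=[((-1,.058,.036),(275,133)),((-1,-.058,.036),(503,131)),((-2,.048,.025),(298,147)),((-2,-.048,.025),(486,145))]
def W(p,a):
    x,y,t=p[:3];c,n=np.cos(t),np.sin(t);return (x+c*a[0]-n*a[1],y+n*a[0]+c*a[1],a[2])
def f(p):
    o=[]
    for a,(u,v) in C+H:
        if a[0]==-1:a=(p[4],a[1],bed(p[4])+a[2])
        if a[0]==-2:a=(p[3],a[1],bed(p[3])+a[2])
        U,V=proj(s,W(p,a));o+=[U-300-u/6+300-300+0 if 0 else U-(300+u/6),V-(130+v/6)]
    return o
q=least_squares(f,[.57,-.19,0,.075,.08],loss='soft_l1',f_scale=.5)
print(q.x.round(4),np.round(q.fun.reshape(-1,2),1).tolist() if q.fun.ndim else '')
p=q.x
print('cyl',W(p,(-.08,0,.051)),'tip start',W(p,(-.08-.025-.03-.0175,0,0)))
```

```text
[ 0.5627 -0.1912  0.0212  0.0804  0.0851] [[0.1, 1.7], [0.8, 1.6], [-0.4, -1.0], [-1.1, -1.8], [0.8, 0.1], [0.7, -0.2], [-0.2, 0.1], [-0.4, -0.1]]
cyl (np.float64(0.48276694276779947), np.float64(-0.19285989602539944), 0.051) tip start (np.float64(0.41028323762415353), np.float64(-0.19439693494780652), 0)
```

```bash
cat > plan.py <<'E'
from h import *
from scipy.spatial.transform import Rotation as R, Slerp
def target(yaw,tilt=4): # tool y along cradle +x, z down, leaning so tool is square to the bed
    y=np.array([np.cos(yaw),np.sin(yaw),0]);z=np.array([0,0,-1.]);x=np.cross(y,z)
    return R.from_rotvec(np.radians(-tilt)*np.array([-np.sin(yaw),np.cos(yaw),0]))*R.from_matrix(np.c_[x,y,z])
def plan(pts,Rt,n,g):
    st=r.get_state();R0=R.from_quat(st['eef_rot']);P=np.vstack([st['tool_pos'],pts])
    L=np.r_[0,np.cumsum(np.linalg.norm(np.diff(P,axis=0),axis=1))]
    S=Slerp([0,1],R.concatenate([R0,Rt]));t=np.linspace(0,1,n+1);c,Rc=P[0],R0
    for k in t[1:]:
        w=np.array([np.interp(k*L[-1],L,P[:,i]) for i in range(3)]);Rn=S(k)
        d=np.round(Rc.inv().apply(w-c)*100,1);v=np.round(np.degrees((Rc.inv()*Rn).as_rotvec()),1)
        c=c+Rc.apply(d/100);Rc=Rc*R.from_rotvec(np.radians(v));print([*map(float,d),*map(float,v),g])
    print('end',c,Rc.as_quat())
E
python3 - <<'E'
from plan import *
print(target(.02).as_matrix().round(3).tolist())
plan([[.36,.25,.27],[.405,-.05,.27],[.405,-.194,.22]],target(.02),24,1)
E
```

```text
[[-0.02, 0.997, 0.07], [1.0, 0.02, 0.001], [-0.0, 0.07, -0.998]]
[-2.5, -2.6, -0.1, -0.1, -0.1, 3.1, 1]
[-2.7, -2.4, -0.2, -0.2, -0.1, 3.2, 1]
[-2.8, -2.3, -0.1, -0.1, -0.1, 3.1, 1]
[-3.0, -2.2, -0.1, -0.2, -0.1, 3.2, 1]
[-3.0, -2.0, -0.1, -0.1, -0.1, 3.1, 1]
[-3.2, -1.8, -0.2, -0.2, -0.1, 3.2, 1]
[-3.2, -1.6, -0.1, -0.1, -0.1, 3.1, 1]
[-3.4, -1.5, -0.1, -0.2, -0.2, 3.1, 1]
[-3.4, -1.2, -0.1, -0.1, -0.1, 3.2, 1]
[-3.5, -1.1, -0.2, -0.2, -0.1, 3.1, 1]
[-3.5, -0.9, -0.1, -0.1, -0.1, 3.2, 1]
[-3.3, -1.4, -0.0, -0.1, -0.1, 3.1, 1]
[-3.1, -1.8, -0.0, -0.2, -0.1, 3.2, 1]
[-3.3, -1.7, -0.1, -0.1, -0.1, 3.1, 1]
[-3.3, -1.5, 0.0, -0.2, -0.1, 3.1, 1]
[-3.4, -1.3, -0.0, -0.1, -0.1, 3.2, 1]
[-3.4, -1.1, -0.0, -0.2, -0.1, 3.1, 1]
[-3.6, -0.9, -0.0, -0.1, -0.1, 3.2, 1]
[-3.5, -0.7, -0.0, -0.2, -0.1, 3.1, 1]
[-3.6, -0.6, 0.2, -0.1, -0.1, 3.2, 1]
[-3.3, -0.9, 1.1, -0.1, -0.2, 3.1, 1]
[-3.4, -0.7, 1.2, -0.2, -0.1, 3.1, 1]
[-3.4, -0.6, 1.2, -0.1, -0.1, 3.2, 1]
[-3.4, -0.3, 1.2, -0.2, -0.1, 3.1, 1]
end [ 0.40501724 -0.1939916   0.21961964] [0.69936302 0.71390251 0.02493946 0.02475077]
```

Call:
{"op": "step_arm", "data": {
  "steps": [
    [-2.5,-2.6,-0.1,-0.1,-0.1,3.1,1],
    [-2.7,-2.4,-0.2,-0.2,-0.1,3.2,1],
    [-2.8,-2.3,-0.1,-0.1,-0.1,3.1,1],
    [-3.0,-2.2,-0.1,-0.2,-0.1,3.2,1],
    [-3.0,-2.0,-0.1,-0.1,-0.1,3.1,1],
    [-3.2,-1.8,-0.2,-0.2,-0.1,3.2,1],
    [-3.2,-1.6,-0.1,-0.1,-0.1,3.1,1],
    [-3.4,-1.5,-0.1,-0.2,-0.2,3.1,1]
  ],
  "force": 20
}}

```text
clock: 1.15
tool_pos: [0.2952, 0.3572, 0.2656]
eef_rot: [0.33, 0.944, 0.009, 0.009]
contact_force: [-0.2, -0.2, -0.4]
opening: 0.117
finger_force: 0.0
```

Call:
{"op": "step_arm", "data": {
  "steps": [
    [-3.4,-1.2,-0.1,-0.1,-0.1,3.2,1],
    [-3.5,-1.1,-0.2,-0.2,-0.1,3.1,1],
    [-3.5,-0.9,-0.1,-0.1,-0.1,3.2,1],
    [-3.3,-1.4,0,-0.1,-0.1,3.1,1],
    [-3.1,-1.8,0,-0.2,-0.1,3.2,1],
    [-3.3,-1.7,-0.1,-0.1,-0.1,3.1,1],
    [-3.3,-1.5,0,-0.2,-0.1,3.1,1],
    [-3.4,-1.3,0,-0.1,-0.1,3.2,1]
  ]
}}

```text
clock: 2.15
tool_pos: [0.3843, 0.086, 0.2698]
eef_rot: [0.528, 0.849, 0.018, 0.017]
contact_force: [0.3, 0.5, -0.3]
opening: 0.008
finger_force: 0.0
```

Call:
{"op": "step_arm", "data": {
  "steps": [
    [-3.4,-1.1,0,-0.2,-0.1,3.1,1],
    [-3.6,-0.9,0,-0.1,-0.1,3.2,1],
    [-3.5,-0.7,0,-0.2,-0.1,3.1,1],
    [-3.6,-0.6,0.2,-0.1,-0.1,3.2,1],
    [-3.3,-0.9,1.1,-0.1,-0.2,3.1,1],
    [-3.4,-0.7,1.2,-0.2,-0.1,3.1,1],
    [-3.4,-0.6,1.2,-0.1,-0.1,3.2,1],
    [-3.4,-0.3,1.2,-0.2,-0.1,3.1,1]
  ]
}}

```text
clock: 3.15
tool_pos: [0.4049, -0.1945, 0.2187]
eef_rot: [0.7, 0.713, 0.026, 0.024]
contact_force: [0.2, -0.4, 0.2]
opening: 0.004
finger_force: 0.0
```

Run:
```python
from h import *
s=snap('wrist','w1');print(s['cam_to_world'].round(3).tolist(),s['fx'])
t=snap('top','top1')
```

```text
[[0.997, -0.004, 0.073, 0.393], [0.017, -0.958, -0.285, -0.12], [0.071, 0.285, -0.956, 0.347], [0.0, 0.0, 0.0, 1.0]] 362.5450864297259
```

View pics/w1.png

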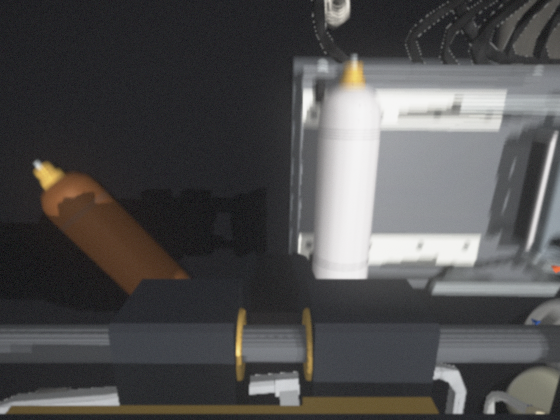

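The wrist view shows the cylinder axis from about (350,100) to (341,275). The front plate edge is near u=295, and the buffer bar is at u≈545, v 135-245.

Run:
```python
from h import *
s=dict(np.load('pics/w1.npz'))
for n,u,v,z in(('a',349.5,120,.051),('b',341,274,.051),('valve tip',353,58,.051),('edge',293,60,.025),('edge2',293,250,.025),('buf',552,137,.063),('buf2',535,245,.063),('L1',318,160,.051),('R1',379,160,.051),('L2',314,260,.051),('R2',369,260,.051)):print(n,ray(s,u,v,z).round(4))
t=dict(np.load('pics/top1.npz'));print(ray(t,339.2,208,.051),ray(t,395,207.9,.051))
```

```text
a [ 0.4759 -0.1347  0.051 ]
b [ 0.4786 -0.2724  0.051 ]
valve tip [ 0.475 -0.088  0.051]
edge [ 0.4315 -0.088   0.025 ]
edge2 [ 0.437  -0.2592  0.025 ]
buf [ 0.6425 -0.1455  0.063 ]
buf2 [ 0.6502 -0.241   0.063 ]
L1 [ 0.4518 -0.1674  0.051 ]
R1 [ 0.5036 -0.1671  0.051 ]
L2 [ 0.4528 -0.258   0.051 ]
R2 [ 0.5036 -0.2588  0.051 ]
[ 0.47797087 -0.10933664  0.051     ] [ 0.47879641 -0.28052173  0.051     ]
```

Call:
{"op": "step_arm", "data": {
  "steps": [
    [0,-0.3,4,0,0,0,1],
    [0,-0.3,4,0,0,0,1],
    [0,-0.3,4,0,0,0,1],
    [0,-0.3,3,0,0,0,1],
    [0,0,1,0,0,0,1],
    [0,0,0,0,0,0,1]
  ]
}}

```text
clock: 4.0
tool_pos: [0.4157, -0.1985, 0.0701]
eef_rot: [0.699, 0.715, 0.022, 0.012]
contact_force: [0.1, -0.5, -0.4]
opening: 0.003
finger_force: 0.0
```

Call:
{"op": "step_arm", "data": {
  "steps": [
    [0,0.5,0,0,0,0,1],
    [0,0.5,0,0,0,0,1],
    [0,0.5,0,0,0,0,1],
    [0,0.3,0,0,0,0,1],
    [0,0.3,0,0,0,0,1],
    [0,0,0,0,0,0,1]
  ]
}}

```text
clock: 4.75
tool_pos: [0.4365, -0.1988, 0.0715]
eef_rot: [0.699, 0.714, 0.022, 0.013]
contact_force: [-0.1, -0.1, 0.5]
opening: 0.005
finger_force: 0.0
```

Run:
```python
from plan import *
print(r.get_state()['q'].round(2))
plan([[.428,-.1955,.0595]],target(.02),4,1)
```

```text
[ 0.34  0.84  0.01  2.17 -0.4   0.1   0.77]
[0.1, -0.2, 0.3, -0.3, -0.2, 0.0, 1]
[0.1, -0.3, 0.3, -0.3, -0.2, 0.0, 1]
[0.1, -0.2, 0.3, -0.3, -0.1, 0.0, 1]
[0.0, -0.2, 0.3, -0.3, -0.2, 0.0, 1]
end [ 0.42817163 -0.19592919  0.05908174] [0.69935603 0.71391571 0.02506533 0.02443833]
```

Call:
{"op": "step_arm", "data": {
  "steps": [
    [0.1,-0.3,0.3,-0.3,-0.2,0,1],
    [0.1,-0.3,0.3,-0.3,-0.2,0,1],
    [0.1,-0.2,0.3,-0.3,-0.1,0,1],
    [0,-0.1,0.3,-0.3,-0.2,0,1],
    [0,0,0,0,0,0,1]
  ]
}}

```text
clock: 5.38
tool_pos: [0.4311, -0.1978, 0.0624]
eef_rot: [0.7, 0.713, 0.023, 0.02]
contact_force: [-0.2, 1.0, 0.5]
opening: 0.004
finger_force: 0.0
```

Call:
{"op": "step_arm", "data": {
  "steps": [
    [0.1,0.1,0.1,0,-0.2,0,1],
    [0.1,0.1,0.1,-0.2,-0.2,0,1],
    [0,0.2,0.1,-0.2,0,0,1],
    [0,0.2,0,0,0,0,1],
    [0,0.2,0,0,0,0,1],
    [0,0.2,0,0,0,0,1],
    [0,0.2,0,0,0,0,1]
  ]
}}

```text
clock: 6.25
tool_pos: [0.4452, -0.1963, 0.0618]
eef_rot: [0.7, 0.714, 0.023, 0.024]
contact_force: [0.3, -0.0, 0.6]
opening: 0.001
finger_force: 0.3
```

Call:
{"op": "step_arm", "data": {
  "steps": [
    [0,0.3,0,0,0,0,1],
    [0,0.3,0,0,0,0,1],
    [0,0.3,0,0,0,0,1],
    [0,0.3,0,0,0,0,1]
  ]
}}

```text
clock: 6.75
tool_pos: [0.4574, -0.196, 0.0626]
eef_rot: [0.699, 0.714, 0.023, 0.024]
contact_force: [-1.1, -1.0, 0.1]
opening: 0.009
finger_force: 0.3
```

```bash
cat > look.py <<'E'
from h import *
import sys
t=snap('top','t'+sys.argv[1])['pixels'][130:230,300:420];w=snap('wrist','w'+sys.argv[1])['pixels']
a=cv2.resize(t,(400,333),interpolation=cv2.INTER_CUBIC);b=cv2.resize(w,(400,300))
o=np.zeros((333,800,3),np.uint8);o[:,:400]=a;o[:300,400:]=b
cv2.imwrite(f'pics/v{sys.argv[1]}.png',o[:,:,::-1])
print(r.get_state()['contact_force'],r.get_state()['clock'])
E
python3 look.py 2
```

```text
[-0.16575472 -0.59459089  0.634744  ] 6.85
```

View pics/v2.png

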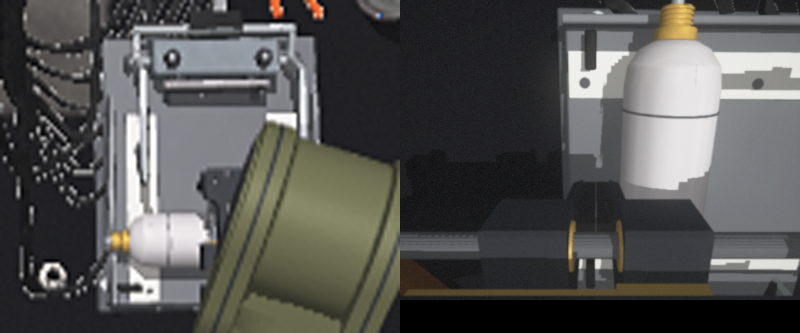

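The top view (scale 3.33) shows the cylinder centreline at v≈240, so image row 202 against 208 before. It's rolling ahead of the finger and still straight. I'll keep pushing.

Call:
{"op": "step_arm", "data": {
  "steps": [
    [0,0.4,0,0,0,0,1],
    [0,0.4,0,0,0,0,1],
    [0,0.4,0,0,0,0,1],
    [0,0.4,0,0,0,0,1],
    [0,0.4,0,0,0,0,1],
    [0,0.4,0,0,0,0,1],
    [0,0.4,0,0,0,0,1],
    [0,0.4,0,0,0,0,1]
  ]
}}

```text
clock: 7.85
tool_pos: [0.4893, -0.1953, 0.0648]
eef_rot: [0.699, 0.714, 0.023, 0.024]
contact_force: [0.0, -0.4, 0.8]
opening: -0.001
finger_force: 0.3
```

Call:
{"op": "step_arm", "data": {
  "steps": [
    [0,0.3,0,0,0,0,1],
    [0,0.3,0,0,0,0,1],
    [0,0.3,0,0,0,0,1],
    [0,0.3,0,0,0,0,1],
    [0,0.3,0,0,0,0,1],
    [0,0.3,0,0,0,0,1]
  ]
}}

```text
clock: 8.6
tool_pos: [0.5052, -0.195, 0.0658]
eef_rot: [0.7, 0.714, 0.022, 0.023]
contact_force: [-5.3, -0.6, 3.6]
opening: 0.009
finger_force: 2.6
```

Call:
{"op": "step_arm", "data": {
  "steps": [
    [0,0.2,0,0,0,0,1],
    [0,0.2,0,0,0,0,1],
    [0,0.2,0,0,0,0,1],
    [0,0.2,0,0,0,0,1]
  ]
}}

```text
clock: 9.1
tool_pos: [0.513, -0.1949, 0.0663]
eef_rot: [0.7, 0.714, 0.022, 0.023]
contact_force: [-5.9, -0.5, 2.5]
opening: 0.004
finger_force: 2.8
```

Call:
{"op": "step_arm", "data": {
  "steps": [
    [0,0.2,0,0,0,0,1],
    [0,0.2,0,0,0,0,1],
    [0,0.2,0,0,0,0,1],
    [0,0.2,0,0,0,0,1]
  ]
}}

```text
clock: 9.6
tool_pos: [0.5206, -0.1946, 0.0667]
eef_rot: [0.7, 0.714, 0.022, 0.022]
contact_force: [-6.4, 0.7, 2.2]
opening: 0.006
finger_force: 3.0
```

Call:
{"op": "step_arm", "data": {
  "steps": [
    [0,0.2,0,0,0,0,1],
    [0,0.2,0,0,0,0,1],
    [0,0.2,0,0,0,0,1],
    [0,0.2,0,0,0,0,1],
    [0,0.2,0,0,0,0,1]
  ]
}}

```text
clock: 10.22
tool_pos: [0.5307, -0.1944, 0.0673]
eef_rot: [0.7, 0.714, 0.022, 0.022]
contact_force: [-6.3, -0.4, 2.7]
opening: 0.006
finger_force: 2.8
```

Call:
{"op": "step_arm", "data": {
  "steps": [
    [0,0.2,0,0,0,0,1],
    [0,0.2,0,0,0,0,1],
    [0,0.2,0,0,0,0,1],
    [0,0.2,0,0,0,0,1],
    [0,0.2,0,0,0,0,1]
  ]
}}

```text
clock: 10.85
tool_pos: [0.5411, -0.1942, 0.0681]
eef_rot: [0.7, 0.714, 0.022, 0.023]
contact_force: [-4.0, -0.2, 3.1]
opening: -0.001
finger_force: 2.6
```

```bash
python3 look.py 3
```

```text
[-4.84321109  1.0367236   2.09129355] 10.95
```

View pics/v3.png

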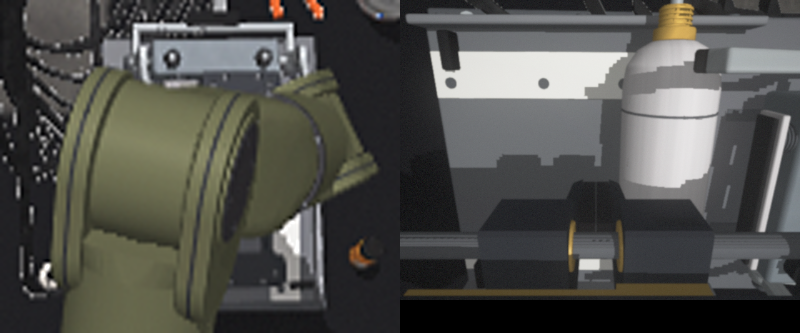

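The wrist panel shows the hook raised over the cylinder at about (705-800,60). The buffer face is at u≈760, with the cylinder's front at u≈720, so there's still a gap of roughly 20 mm.

Call:
{"op": "step_arm", "data": {
  "steps": [
    [0,0.2,0,0,0,0,1],
    [0,0.2,0,0,0,0,1],
    [0,0.2,0,0,0,0,1],
    [0,0.2,0,0,0,0,1],
    [0,0.2,0,0,0,0,1]
  ]
}}

```text
clock: 11.58
tool_pos: [0.5525, -0.1941, 0.069]
eef_rot: [0.7, 0.714, 0.023, 0.024]
contact_force: [-4.9, 0.0, 2.3]
opening: 0.009
finger_force: 2.4
```

Call:
{"op": "step_arm", "data": {
  "steps": [
    [0,0.1,0,0,0,0,1],
    [0,0.1,0,0,0,0,1],
    [0,0.1,0,0,0,0,1],
    [0,0.1,0,0,0,0,1],
    [0,0.1,0,0,0,0,1]
  ]
}}

```text
clock: 12.2
tool_pos: [0.5583, -0.1943, 0.0694]
eef_rot: [0.7, 0.714, 0.023, 0.024]
contact_force: [-3.0, -1.6, 1.3]
opening: 0.003
finger_force: 1.4
```

Run:
```python
from h import *
s=dict(np.load('pics/w3.npz'))
print(ray(s,504,238,.065),ray(s,448,180,.06),r.get_state()['contact_force'])
```

```text
[ 0.63401897 -0.17193517  0.065     ] [ 0.60934278 -0.14894054  0.06      ] [-2.95527208 -1.62303589  1.28937334]
```

Call:
{"op": "step_arm", "data": {
  "steps": [
    [0,0.1,0,0,0,0,1],
    [0,0.1,0,0,0,0,1],
    [0,0.1,0,0,0,0,1]
  ]
}}

```text
clock: 12.58
tool_pos: [0.561, -0.194, 0.0696]
eef_rot: [0.7, 0.714, 0.023, 0.024]
contact_force: [-3.3, -1.6, 1.3]
opening: 0.006
finger_force: 1.5
```

Call:
{"op": "step_arm", "data": {
  "steps": [
    [0,0.1,0,0,0,0,1],
    [0,0.1,0,0,0,0,1],
    [0,0.1,0,0,0,0,1]
  ]
}}

```text
clock: 12.95
tool_pos: [0.5639, -0.1939, 0.0698]
eef_rot: [0.7, 0.714, 0.023, 0.024]
contact_force: [-2.1, -2.7, 0.6]
opening: 0.002
finger_force: 1.7
```

Call:
{"op": "step_arm", "data": {
  "steps": [
    [0,0.1,0,0,0,0,1],
    [0,0.1,0,0,0,0,1],
    [0,0.1,0,0,0,0,1]
  ]
}}

```text
clock: 13.32
tool_pos: [0.5648, -0.1937, 0.0698]
eef_rot: [0.7, 0.714, 0.022, 0.022]
contact_force: [-8.6, -1.7, 5.1]
opening: 0.001
finger_force: 4.2
```

Call:
{"op": "step_arm", "data": {
  "steps": [
    [0,0.1,0,0,0,0,1],
    [0,0.1,0,0,0,0,1]
  ]
}}

```text
clock: 13.58
tool_pos: [0.5659, -0.1929, 0.0695]
eef_rot: [0.7, 0.714, 0.022, 0.021]
contact_force: [-8.7, 0.1, 4.4]
opening: 0.008
finger_force: 4.2
```

Call:
{"op": "step_arm", "data": {
  "steps": [
    [0,0.05,0,0,0,0,1],
    [0,0.05,0,0,0,0,1]
  ]
}}

```text
clock: 13.82
tool_pos: [0.567, -0.1923, 0.0694]
eef_rot: [0.7, 0.714, 0.023, 0.021]
contact_force: [-9.1, 1.1, 2.0]
opening: 0.002
finger_force: 4.0
```

Call:
{"op": "step_arm", "data": {
  "steps": [
    [0,0.05,0,0,0,0,1],
    [0,0,0,0,0,0,1]
  ]
}}

```text
clock: 14.08
tool_pos: [0.5677, -0.1919, 0.0694]
eef_rot: [0.699, 0.714, 0.023, 0.021]
contact_force: [-6.8, 0.7, 2.6]
opening: 0.008
finger_force: 3.8
```

```bash
python3 look.py 4
```

```text
[-6.6067278   0.96022241  1.83239167] 14.175
```

View pics/v4.png

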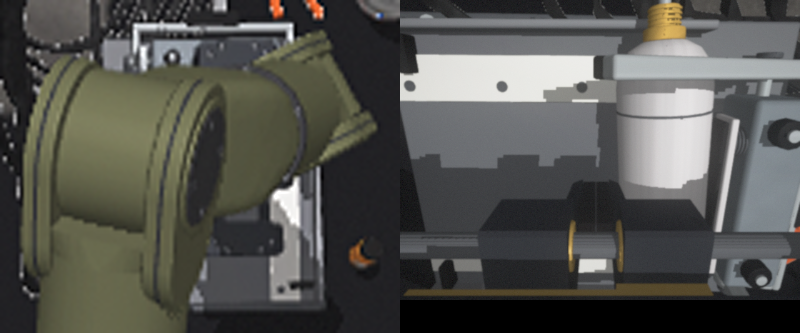

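The wrist panel shows the hook now across the whole cylinder, with its nose at u≈595. The cylinder's front (u≈712) is against the buffer (u≈718). I can't tell yet whether the hooks have dropped, so I'll press on gently.

Call:
{"op": "step_arm", "data": {
  "steps": [
    [0,0.05,0,0,0,0,1],
    [0,0,0,0,0,0,1]
  ]
}}

```text
clock: 14.42
tool_pos: [0.5682, -0.1916, 0.0693]
eef_rot: [0.699, 0.714, 0.023, 0.021]
contact_force: [-7.5, 0.7, 3.1]
opening: 0.006
finger_force: 3.7
```

Call:
{"op": "step_arm", "data": {
  "steps": [
    [0,0.05,0,0,0,0,1],
    [0,0,0,0,0,0,1]
  ]
}}

```text
clock: 14.68
tool_pos: [0.5688, -0.1913, 0.0693]
eef_rot: [0.699, 0.714, 0.023, 0.02]
contact_force: [-6.8, 1.3, 2.4]
opening: 0.004
finger_force: 3.6
```

```bash
cat > hk.py <<'E'
from h import *
import sys
# hook shift in wrist image against w4, and cylinder shift, by template matching
a=np.load('pics/w4.npz')['pixels'];s=snap('wrist',sys.argv[1]);b=s['pixels']
for n,(x0,y0,x1,y1) in dict(nose=(262,70,320,118),cyl=(300,150,440,185),buf=(440,150,470,260),knob=(510,150,560,220)).items():
    m=cv2.matchTemplate(b,a[y0:y1,x0:x1],cv2.TM_CCOEFF_NORMED);_,v,_,l=cv2.minMaxLoc(m);print(n,round(v,2),l[0]-x0,l[1]-y0)
st=r.get_state();print(st['contact_force'].round(1),st['tool_pos'].round(4),st['clock'])
E
python3 hk.py w5
```

```text
nose 0.92 -16 3
cyl 0.98 3 1
buf 0.97 -2 1
knob 1.0 -3 2
[-7.6  1.7  2.2] [ 0.5687 -0.1913  0.0693] 14.725
```

Run:
```python
from h import *
w3,w4,w5=[np.load(f'pics/w{i}.npz')['pixels'] for i in(3,4,5)]
o=np.zeros((600,800,3),np.uint8)
o[:300,:400]=cv2.resize(w4[0:300,160:560],(400,300));o[:300,400:]=w5[0:300,160:560]
s=r.snapshot('scene');p=[proj(s,(.63,-.19,.06))];print(p)
u,v=map(int,p[0]);c=s['pixels'][max(v-37,0):v+38,max(u-50,0):u+50];o[300:,:400]=cv2.resize(c,(400,300),interpolation=cv2.INTER_CUBIC)
o[300:,400:]=w3[0:300,160:560]
cv2.imwrite('pics/v5.png',o[:,:,::-1])
```

```text
[(np.float64(299.43060767670636), np.float64(154.22174905489513))]
```

View pics/v5.png

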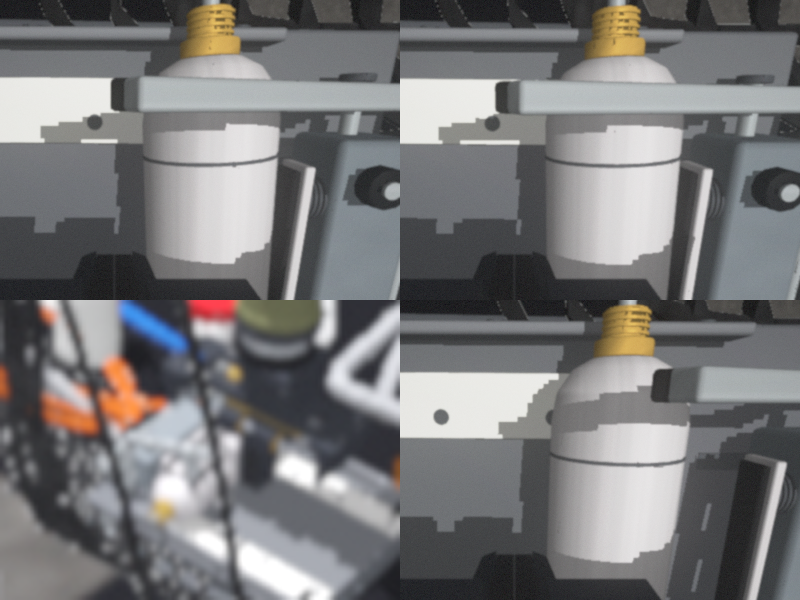

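Run:
```python
from h import *
s=dict(np.load('pics/w5.npz'))
for n,u,v,z in(('L',305,120,.061),('L',309,250,.061),('R',444,120,.061),('R',441,250,.061),('bufR',473,172,.066),('bufR',461,280,.066),('headedge',488,150,.075),('headedge',480,285,.075),('knob',551,190,.085),('guide',160,30,.05),('guide',410,33,.05)):print(n,ray(s,u,v,z).round(4))
st=r.get_state();print(st['moment'].round(3),st['q'].round(2))
```

```text
L [ 0.5781 -0.1235  0.061 ]
L [ 0.5821 -0.1757  0.061 ]
R [ 0.6313 -0.1227  0.061 ]
R [ 0.6384 -0.1761  0.061 ]
bufR [ 0.6432 -0.1417  0.066 ]
bufR [ 0.6463 -0.1877  0.066 ]
headedge [ 0.6414 -0.1321  0.075 ]
headedge [ 0.6484 -0.1851  0.075 ]
knob [ 0.6594 -0.1441  0.085 ]
guide [ 0.5248 -0.0928  0.05  ]
guide [ 0.6187 -0.0911  0.05  ]
[0.247 1.539 0.065] [ 0.02  0.96  0.43  1.84 -0.88  0.48  1.09]
```

Run:
```python
from h import *
def rayy(s,u,v,y):
    d=np.array([(u-s['cx'])/s['fx'],(v-s['cy'])/s['fy'],1.]);T=s['cam_to_world'];d=T[:3,:3]@d;o=T[:3,3];return (o+d*(y-o[1])/d[1]).round(4)
for k,a,b in((3,(413,72),(432,102)),(4,(272,80),(298,110)),(5,(256,83),(280,112))):
    s=dict(np.load(f'pics/w{k}.npz'))
    print(k,rayy(s,*a,-.117),rayy(s,*b,-.127),s['cam_to_world'][:3,3].round(4))
t=dict(np.load('pics/top0.npz'));print('top nose L',ray(t,300+262/6,130+330/6,.09),'R',ray(t,300+548/6,130+330/6,.09))
```

```text
3 [ 0.5422 -0.117   0.1696] [ 2.7086 -0.127  -4.1837] [ 0.5304 -0.119   0.1968]
4 [ 0.557  -0.117   0.1958] [ 0.6067 -0.127  -0.193 ] [ 0.5568 -0.1171  0.1982]
5 [ 0.5578 -0.117   0.2064] [ 0.5848 -0.127  -0.142 ] [ 0.5579 -0.1167  0.1982]
top nose L [ 0.5425571  -0.11871498  0.09      ] R [ 0.54309645 -0.2621869   0.09      ]
```

Run:
```python
from h import *
for k,a in((3,(413,72)),(4,(272,80)),(5,(256,83))):
    s=dict(np.load(f'pics/w{k}.npz'))
    print(k,[ray(s,*a,z)[:2].round(4).tolist() for z in(.09,.1,.11,.12,.13,.14)])
```

```text
3 [[0.5767, -0.1111], [0.5724, -0.1119], [0.568, -0.1126], [0.5637, -0.1133], [0.5593, -0.1141], [0.555, -0.1148]]
4 [[0.5629, -0.1118], [0.5624, -0.1123], [0.5618, -0.1128], [0.5612, -0.1133], [0.5607, -0.1138], [0.5601, -0.1143]]
5 [[0.5595, -0.1121], [0.5593, -0.1126], [0.5592, -0.113], [0.559, -0.1134], [0.5589, -0.1138], [0.5587, -0.1142]]
```

The tracked nose tip is at x≈0.559 against 0.542 when down, so the hooks are still up. I'll keep pressing gently.

Call:
{"op": "step_arm", "data": {
  "steps": [
    [-0.05,0.05,0,0,0,0,1],
    [0,0.05,0,0,0,0,1]
  ]
}}

```text
clock: 15.02
tool_pos: [0.5695, -0.1911, 0.0692]
eef_rot: [0.699, 0.714, 0.023, 0.02]
contact_force: [-7.3, 3.3, 1.4]
opening: 0.004
finger_force: 3.6
```

Call:
{"op": "step_arm", "data": {
  "steps": [
    [-0.05,0.05,0,0,0,0,1],
    [0,0.05,0,0,0,0,1]
  ]
}}

```text
clock: 15.28
tool_pos: [0.5705, -0.1908, 0.0691]
eef_rot: [0.699, 0.715, 0.024, 0.019]
contact_force: [-7.9, 3.7, 2.3]
opening: 0.006
finger_force: 3.8
```

```bash
python3 hk.py w6
```

```text
nose 0.73 -47 3
cyl 0.92 7 3
buf 0.76 30 -16
knob 0.99 -8 3
[-7.7  4.2  1. ] [ 0.5706 -0.1908  0.0691] 15.325
```

View pics/w6.png

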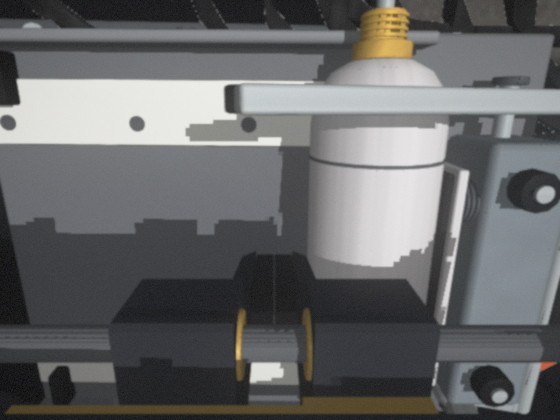

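The hook nose tip has moved to (227,85), so the hooks are coming down, and the cylinder touches the buffer bar at about (447,170). A little more.

Call:
{"op": "step_arm", "data": {
  "steps": [
    [0,0.05,0,0,0,0,1],
    [0,0.05,0,0,0,0,1]
  ]
}}

```text
clock: 15.58
tool_pos: [0.571, -0.1907, 0.0691]
eef_rot: [0.699, 0.714, 0.023, 0.019]
contact_force: [-8.9, 3.8, 1.5]
opening: 0.005
finger_force: 4.5
```

```bash
sed -i "s/w4.npz/w6.npz/; s/nose=(262,70,320,118)/nose=(222,76,262,120)/; s/knob=(510,150,560,220)/knob=(500,160,559,225)/; s/buf=(440,150,470,260)/buf=(445,160,480,215)/" hk.py; python3 hk.py w7
```

```text
nose 0.92 -12 0
cyl 0.99 2 1
buf 0.99 -1 1
knob 0.99 -1 0
[-9.   4.8  2.3] [ 0.571  -0.1907  0.0691] 15.625
```

Call:
{"op": "step_arm", "data": {
  "steps": [
    [0,0.05,0,0,0,0,1],
    [0,0.05,0,0,0,0,1]
  ]
}}

```text
clock: 15.88
tool_pos: [0.5712, -0.1907, 0.0691]
eef_rot: [0.699, 0.714, 0.023, 0.018]
contact_force: [-9.8, 3.6, 4.0]
opening: 0.005
finger_force: 5.2
```

```bash
python3 hk.py w8
```

```text
nose 0.88 -16 1
cyl 0.99 2 1
buf 0.99 -1 1
knob 0.99 -2 0
[-10.2   3.8   3.3] [ 0.5713 -0.1907  0.0691] 15.925
```

Call:
{"op": "step_arm", "data": {
  "steps": [
    [0,0.05,0,0,0,0,1],
    [0,0.05,0,0,0,0,1]
  ]
}}

```text
clock: 16.18
tool_pos: [0.5717, -0.1907, 0.0692]
eef_rot: [0.699, 0.714, 0.023, 0.018]
contact_force: [-12.0, 3.4, 4.2]
opening: 0.005
finger_force: 5.7
```

```bash
python3 hk.py w9
python3 - <<'E'
from h import *
for k,a in((6,(227,85)),(9,(207,86))):
    s=dict(np.load(f'pics/w{k}.npz'));print([ray(s,*a,z)[:2].round(4).tolist() for z in(.09,.1,.11,.12,.13)])
E
```

```text
nose 0.82 -24 0
cyl 0.99 2 1
buf 0.99 -1 1
knob 0.99 -3 0
[-11.4   4.3   3.7] [ 0.5718 -0.1907  0.0691] 16.225
[[0.553, -0.1124], [0.5536, -0.1128], [0.5543, -0.1132], [0.5549, -0.1135], [0.5555, -0.1139]]
[[0.5488, -0.1127], [0.5499, -0.113], [0.5511, -0.1134], [0.5522, -0.1137], [0.5534, -0.1141]]
```

Call:
{"op": "step_arm", "data": {
  "steps": [
    [0,0.05,0,0,0,0,1],
    [0,0.05,0,0,0,0,1]
  ]
}}

```text
clock: 16.48
tool_pos: [0.5723, -0.1907, 0.0692]
eef_rot: [0.699, 0.714, 0.023, 0.017]
contact_force: [-12.6, 4.5, 5.1]
opening: 0.012
finger_force: 6.2
```

```bash
python3 hk.py w10
```

```text
nose 0.67 -35 1
cyl 0.99 2 1
buf 0.99 -1 1
knob 1.0 -5 0
[-11.1   4.2   5.5] [ 0.5723 -0.1907  0.0692] 16.525
```

Call:
{"op": "step_arm", "data": {
  "steps": [
    [0,0.05,0,0,0,0,1],
    [0,0,0,0,0,0,1]
  ]
}}

```text
clock: 16.77
tool_pos: [0.5723, -0.1907, 0.0692]
eef_rot: [0.699, 0.714, 0.022, 0.017]
contact_force: [-12.9, 3.7, 6.5]
opening: 0.006
finger_force: 6.5
```

```bash
python3 hk.py w11
python3 - <<'E'
from h import *
o=np.vstack([np.load(f'pics/w{i}.npz')['pixels'][70:270,120:560] for i in(9,10,11)])
cv2.imwrite('pics/v11.png',o[:,:,::-1])
# hook end profile: dark cap then light face along row 97
for i in(6,8,9,10,11):
    g=cv2.cvtColor(np.load(f'pics/w{i}.npz')['pixels'],cv2.COLOR_RGB2GRAY);print(i,g[92:96,150:250:3].mean(0).astype(int).tolist())
E
```

```text
nose 0.58 -174 282
cyl 0.99 2 1
buf 0.99 -1 1
knob 1.0 -5 0
[-12.9   3.1   5.3] [ 0.5723 -0.1907  0.0692] 16.825
6 [232, 232, 232, 232, 233, 232, 232, 233, 233, 233, 233, 234, 234, 234, 234, 234, 234, 234, 234, 234, 234, 234, 235, 235, 227, 85, 57, 58, 78, 93, 135, 187, 206, 206]
8 [232, 233, 232, 233, 233, 233, 233, 233, 234, 235, 234, 234, 234, 234, 234, 235, 234, 234, 235, 218, 62, 59, 65, 118, 183, 211, 212, 212, 211, 211, 210, 211, 212, 211]
9 [233, 233, 233, 233, 233, 233, 233, 233, 233, 233, 234, 234, 234, 234, 235, 234, 234, 110, 58, 62, 144, 201, 212, 210, 212, 211, 211, 210, 210, 210, 210, 209, 209, 209]
10 [232, 232, 232, 232, 233, 233, 233, 233, 234, 234, 233, 234, 233, 216, 71, 110, 183, 205, 205, 206, 204, 205, 203, 204, 205, 204, 203, 203, 204, 204, 204, 202, 200, 204]
11 [232, 232, 232, 233, 233, 233, 233, 233, 230, 165, 185, 186, 185, 185, 185, 185, 185, 186, 185, 186, 186, 186, 186, 185, 186, 186, 185, 186, 187, 186, 186, 187, 187, 187]
```

The hook end went from 192 to 177 and its dark cap vanished, which looks like the drop. I'll let it settle and take another picture.

Call:
{"op": "step_arm", "data": {
  "steps": [
    [0,0,0,0,0,0,1],
    [0,0,0,0,0,0,1]
  ]
}}

```text
clock: 17.08
tool_pos: [0.5723, -0.1907, 0.0692]
eef_rot: [0.699, 0.714, 0.022, 0.017]
contact_force: [-12.6, 4.6, 5.3]
opening: 0.007
finger_force: 6.5
```

```bash
python3 hk.py w12
python3 - <<'E'
from h import *
s=dict(np.load('pics/w12.npz'));g=cv2.cvtColor(s['pixels'],cv2.COLOR_RGB2GRAY);print(g[92:96,150:250:3].mean(0).astype(int).tolist())
for z in(.09,.1):print(ray(s,176,90,z))
E
```

```text
nose 0.59 -174 282
cyl 0.99 2 1
buf 0.99 -1 1
knob 1.0 -5 0
[-12.3   3.8   6.2] [ 0.5723 -0.1907  0.0692] 17.125
[233, 233, 233, 232, 233, 233, 233, 233, 229, 165, 185, 186, 187, 186, 186, 185, 185, 186, 186, 185, 186, 186, 186, 187, 186, 186, 186, 186, 186, 187, 187, 187, 188, 186]
[ 0.54070251 -0.11393477  0.09      ]
[ 0.54268204 -0.11417391  0.1       ]
```

The nose is at x≈0.5427, which matches the original hooks-down position. I'll back off slowly.

Call:
{"op": "step_arm", "data": {
  "steps": [
    [0,-0.05,0,0,0,0,1],
    [0,-0.1,0,0,0,0,1],
    [0,-0.1,0,0,0,0,1],
    [0,-0.1,0,0,0,0,1],
    [0,-0.1,0,0,0,0,1],
    [0,-0.1,0,0,0,0,1],
    [0,-0.1,0,0,0,0,1]
  ]
}}

```text
clock: 18.0
tool_pos: [0.5713, -0.1935, 0.0699]
eef_rot: [0.699, 0.714, 0.024, 0.023]
contact_force: [-2.2, 1.0, -0.8]
opening: 0.002
finger_force: 1.3
```

```bash
python3 hk.py w13;python3 - <<'E'
from h import *
g=cv2.cvtColor(np.load('pics/w13.npz')['pixels'],cv2.COLOR_RGB2GRAY);print(g[92:96,150:250:3].mean(0).astype(int).tolist())
E
```

```text
nose 0.54 -98 19
cyl 0.99 3 -7
buf 0.98 -1 -7
knob 0.99 -3 -8
[-3.7  2.7 -0.6] [ 0.5713 -0.194   0.0701] 18.05
[232, 232, 232, 233, 233, 233, 233, 233, 233, 233, 202, 179, 186, 186, 185, 185, 186, 186, 186, 185, 186, 187, 186, 186, 186, 186, 186, 187, 187, 186, 187, 187, 186, 187]
```

Call:
{"op": "step_arm", "data": {
  "steps": [
    [0,-0.1,0,0,0,0,1],
    [0,-0.1,0,0,0,0,1],
    [0,-0.2,0,0,0,0,1],
    [0,-0.3,0,0,0,0,1],
    [0,-0.5,0,0,0,0,1],
    [0,-0.5,0,0,0,0,1]
  ]
}}

```text
clock: 18.8
tool_pos: [0.554, -0.1951, 0.0691]
eef_rot: [0.7, 0.714, 0.023, 0.024]
contact_force: [-0.0, -1.0, -0.0]
opening: 0.004
finger_force: 0.0
```

Call:
{"op": "step_arm", "data": {
  "steps": [
    [0,-1,0,0,0,0,1],
    [0,-1,0,0,0,0,1],
    [0,-1.5,-1,0,0,0,1],
    [0,-1.5,-2,0,0,0,1],
    [0,-2,-3,0,0,0,1],
    [0,-2,-4,0,0,0,1],
    [0,-2,-4,0,0,0,1],
    [0,-1,-2,0,0,0,1]
  ]
}}

```text
clock: 19.8
tool_pos: [0.4224, -0.1978, 0.2224]
eef_rot: [0.7, 0.713, 0.024, 0.025]
contact_force: [-0.0, 0.1, 0.5]
opening: 0.007
finger_force: 0.0
```

```bash
python3 look.py 14
```

```text
[ 0.80536976  0.15325267 -0.82519461] 19.9
```

View pics/v14.png

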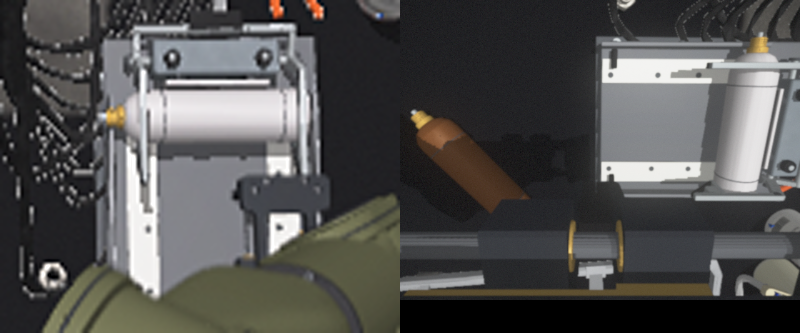

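The cylinder lies straight against the buffer at crop (125-300,115). Both hooks lie over it, their noses at (710,65) and (700,195) in the wrist panel. Nothing has rolled back, the arm is clear, and the nut and decoy are where they were. I'm handing it in.

```bash
python3 -c "
from plant import r
print(r.finish_job())"
```

```text
the job is handed in; nothing more can be done
None
```

The gas cylinder is rolled up against the sprung buffer and held by both dropped hooks; the arm is clear, push-force readings peaked at about 13 N, and the job was handed in at about 20 s.

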